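# Isolate, unlatch and prop open the honing machine's hood

### The arm

A 7-joint arm with a two-finger parallel gripper is mounted at the origin on the work surface. World frame = base frame: x ahead of the robot, y to its left, z up, the work surface at z = 0. Lengths are in m, angles in rad, forces in N, time in s.
With the tool pointing down it reaches from about 0.35 to 0.9 m from the base axis. Payload 19.9 kg.
Tool frame: the origin (TCP) lies at the very end of the fingers, on their centre line; the grasp point (between the pads) lies 19 mm behind it; x points along the fingers, z is the direction in which the jaws open and shut, and the axes are right-handed (so a half turn about x gives the same grasp; the last joint's range is limited). The gripper opens to 94 mm and grips with 3 to 60 N. Pads are 16 mm wide; open, the fingers measure 119 mm over their backs; the gripper's body (75 mm by 177 mm) begins 78 mm behind the grasp point.
Start: joints at [1.075, 0.417, -0.01, 1.614, 0.005, 1.111, -0.053], TCP at [0.275, -0.561, 0.17] pointing down, gripper open.
Joint ranges: [-2.81, 2.81], [-0.39, 2.02], [-1.27, 1.25], [0.06, 2.57], [-1.19, 4.33], [0.19, 2], [-2.82, 2.82]. Speed limits (rad/s): [1.89, 1.89, 2.39, 2.39, 3.01, 3.01, 3.01].

### API

Orientations are given as a unit quaternion [x, y, z, w].
In Python, from workcell import r, imaging, order gives the robot as it stands. The module is installed in compiled form; this text tells all that it offers.
- The arm moves only by the tool move_arm, never from a script. Its argument "targets" is a list of rows, each a list of 6 numbers: the shift along the tool's x, y, z in mm, then the turn, a rotation vector about the tool's x, y, z in rad. In form: [[x, y, z, wx, wy, wz], ...]. A call has exactly 8 rows; each row shifts and turns the commanded pose from where the row before left it, along the tool's axes as they then stand; what a row does not reach is not made up. A row lasts 1/12 s, in which the tool goes at most 41.7 mm and 7.16 degrees, less where a joint would pass 70% of its speed; a pose out of reach is approached as far as the arm can. A call with a gripper value outside its range is refused whole. "jaw" is the closure, from 0 (fully open) to 1 (shut), set as the call begins (left out, the last holds). The fingers move at their own pace and stop on an object; "grip_force" is the grip in N (left out, the last holds). Time passes only in rows, so rows that do not move let the fingers close, or fill a call up. It gives the time, the measured TCP pose, the force and the opening at its end, in the units of the state.
- r.sense(): the state, without advancing time (a new reading comes with each control period).
- imaging.get_image(name): name is "scene" or "top"; returns the picture (400x640x3 uint8, blue, green, red); there is no depth.
- imaging.calibration(name): a dict with "camera_matrix" (3x3 intrinsics, pixels), "R" (3x3) and "t" (3): a world point X has camera coordinates R X + t. Camera axes: x right, y down, z forward; pixel columns grow to the right and rows downward; lengths in m; the calibration is good to about 2 mm. A picture is of the moment at which its call begins. calibration takes no time and is no camera call.
- order.finish_job(): hands the job in, once; it reports no verdict.
The state is a dict: "t": time; "qpos": joint angles; "qvel": joint speeds; "effort": joint torques, N m; "tool_pos": TCP position; "tool_rot": TCP orientation; "wrist_force": force on the tool from outside, world axes, zero at the start; "moment": the same for the moment, N m; "gripper_width": opening from 0.0 (shut) to 1.0 (fully open).
Only numpy, scipy, OpenCV 4.12 (cv2) and the standard library are available. Lean on these libraries where they do the work, as an engineer would, in place of code of your own. Each camera call takes 0.05 s, during which the arm holds its last target. There are 200 camera calls.

### The job

The honing wheels need looking at: turn the machine's isolator lever fully to its off stop, then swing the hood latch, which that frees, fully open, lift the hood nearly all the way up, and swing the prop rod up under it so that the sinking hood comes to rest with the rod's tip in the hood's socket. Leave the hood standing on its rod, hands off, and do not disturb the tools and other things lying about.

Things in the scene. Friction and masses are not known exactly. Their poses are not given: they have to be found in the camera images.
- machine: bench-top honing machine, grey sheet metal: flat deck, top 50 mm above the table, spanning x -130 to 120, y -235 to 190 mm from the origin; hood in the middle, prop rod on its left (+y) shoulder, two pegged levers on its right (-y) shoulder. Origin on the table under the hood's centre line; front (-x) faces the robot, z up. Fixed. Offsets and directions below are in its axes.
- isolator (a joint): angle of the isolator, the rear lever on the right shoulder: dark lever on a vertical axis with a black peg. 0 = on (peg to -y of its pivot), 1.25 = off stop (counter-clockwise from above: peg pushed to +x, away from the front). Starts 0 to 0.15; stays where left, about 3 N at the peg. A stub on its other arm blocks the latch's tail until it is past about 0.6.
- isolator_peg (a point): top of the isolator's upright black peg, 16 mm thick, 55 mm tall, top 120 mm above the table (its arm's top is at 65 mm); 50 mm from the pivot axis
- isolator_pivot (a point): point on the isolator's vertical turning axis, 100 mm above the table (20, -150 from the machine's origin)
- latch (a joint): angle of the hood latch, the front lever on the right shoulder: steel bar on a vertical axis; hook end (+y) over a tab of the hood, tail (-y) with a peg. 0 = locked, 1.3 = open stop (counter-clockwise from above: peg pushed to +x). Starts 0 to 0.08; blocked near 0.2 until the isolator is off; tab clear from about 0.9. Stays where left, about 3 N at the peg.
- latch_peg (a point): top of the latch's upright steel peg, 16 mm thick, top 121 mm above the table, standing 40 mm above the latch bar (bar top at 81 mm); 55 mm from the pivot axis
- latch_pivot (a point): point on the latch's vertical turning axis, 100 mm above the table (-75, -150 from the machine's origin)
- hood (a joint): hood angle about its rear hinge line along y: 0 shut, 1.35 fully up. 0.5 kg: top sheet 160 x 180 mm, front sheet hanging 70 mm down. Damped hinge: raise it slowly (0.2 rad/s takes about 8 N at the bar). Let go, it sinks by itself (0.015 rad/s near 1.3, 0.035 near 1.0): about 10 s from 1.3 to 1.1. Resting on the prop rod it reads about 0.86.
- hood_hinge (a point): middle of the hood's hinge line, at its rear edge, 130 mm above the table (90, 0 from the machine's origin)
- hood_bar (a point): middle of the hood's handle: black sleeve 16 mm thick, 94 mm long along y, free to roll on its bar (so a pinch from above need not turn with the hood), 40 mm clear of the front sheet, a post at each end; hood shut it is 100 mm above the table and 210 mm in front of and 30 mm below the hinge line; turns with the hood
- rod (a joint): prop rod's angle about its pivot along y: 0 = stowed, leaning to the rear (+x) 0.52 rad above level; grows as it swings up toward the front; 0.64 = upper stop, 1.16 rad above level, its tip under the socket. Starts 0 to 0.1; stays where left, about 1 N at the elbow. Have the hood at 1.1 or more while the rod swings up, or its tip strikes the socket's side.
- rod_pivot (a point): the prop rod's pivot on the deck's left shoulder, 65 mm above the table (-75, 155 from the machine's origin)
- rod_elbow (a point): upper end of the prop rod's straight part, a round steel rod 10 mm thick, 168 mm from the pivot; here it bends square toward the hood (-y). 65 mm outboard of the hood's edge, with free space above, behind and outboard of it
- rod_tip (a point): point on the rod's bent tip, 10 mm thick, 50 mm from the elbow toward the hood (the tip ends 7 mm farther): the part that lies in the socket
- socket (a point): where the middle of the rod's tip lies when seated: inside an upside-down U-shaped steel socket on the hood's left edge, 131 mm from the hinge line and 16 mm under the top sheet, flared downward to a mouth some 35 mm wide; moves with the hood
- mallet: bystander, leave alone: wooden carving mallet, head 84 x 120 mm lying, handle 200 mm; origin under its head
- gouge_wide: bystander, leave alone: carving gouge, 220 mm long, dark wooden handle, 20 mm blade; origin on the table near its middle
- gouge_narrow: bystander, leave alone: carving gouge, 220 mm long, dark wooden handle, 9 mm blade; origin on the table near its middle
- mask_blank: bystander, leave alone: half-carved wooden mask lying face up, about 170 x 140 x 73 mm; origin under the face's middle
- paste_tin: bystander, leave alone: round aluminium tin, 66 mm wide, 45 mm tall; origin under its middle
- offcut: bystander, leave alone: limewood offcut 90 x 50 x 35 mm; origin under its middle
- brush: bystander, leave alone: bench brush lying on the table behind the machine; origin under its middle
- compound_bar: bystander, leave alone: reddish-brown bar of honing compound, 60 x 26 x 20 mm, lying on the machine's left shoulder between hood and rod; origin under its middle

How it is judged:
On the way, in this order (a step that is already met when the one before it is completed fails the run):
1. the isolator is turned to its off stop (joint over 1.1) while the latch still locks the hood (value of joint isolator above 1.1 rad and value of joint latch below 0.5 rad), for 0.2 s.
2. the latch is swung open (joint over 1.1), the isolator still off and the hood still down (value of joint each of isolator, latch above 1.1 rad and value of joint hood below 0.1 rad), for 0.2 s.
3. the hood is raised over 1.0 rad with the rod still down (under 0.3) (value of joint hood above 1 rad and value of joint rod below 0.3 rad), for 0.2 s.
4. the prop rod is swung up (joint over 0.54) under the raised hood (over 0.9) (value of joint rod above 0.54 rad and value of joint hood above 0.9 rad), for 0.2 s.
At the end, for the whole second after the job is handed in: isolator and latch both over 1.1 rad; rod joint over 0.54 with its tip within 9 mm of its seat in the socket; hood resting on it at 0.78 to 0.94 rad, hood and rod at rest (value of joint each of isolator, latch above 1.1 rad and value of joint rod above 0.54 rad and value of joint hood between 0.78 and 0.94 rad and distance between rod_tip and socket below 0.009 m and velocity of joint hood between -0.01 and 0.01 rad/s and velocity of joint rod between -0.02 and 0.02 rad/s); the robot touches nothing.
It fails at once if a tool or other thing lying about is shoved more than 30 mm (distance of any of mallet, gouge_wide, gouge_narrow, mask_blank, paste_tin, offcut, brush, compound_bar from where it was at the start of the episode above 0.03 m).
It also fails if it takes over 72 s, if anything falls off the work surface, if the arm or the gripper's body presses on something with over 40 N, if the wrist force passes 120 N, or if a joint passes its speed limit or range.

## Working session

There is one attempt and no reset: what is moved stays moved. The work goes in short steps, Python scripts to look and compute and a tool call to move; the robot and the scene stay as the last step left them, time stands still between calls to the robot, and variables do not carry over. Pictures are saved under pics/ and viewed, about 8 in all and at most 12, crops included, and the job is handed in when it is done.

Besides the shell and the picture viewer there is one more tool, called as name(argument=value, ...), one argument or row to a line, values as JSON. move_arm: Moves the arm, as the interface text tells. Its arguments: {"type":"object","properties":{"targets":{"type":"array"},"jaw":{"type":"number"},"grip_force":{"type":"number"}},"required":["targets"]}

```bash
mkdir -p pics; python3 - <<'E'
from workcell import r, imaging
import cv2
s=r.sense(); print(s)
for n in("scene","top"):
    im=imaging.get_image(n); cv2.imwrite(f"pics/{n}0.png",im); c=imaging.calibration(n); print(n,c)
E
```

```text
{'t': 0.0, 'qpos': array([ 1.07454536,  0.41799039, -0.01033291,  1.61419554,  0.00472419,
        1.11068291, -0.053044  ]), 'qvel': array([-0.00062744, -0.00033902,  0.00084919,  0.00019666,  0.00044487,
        0.00026764,  0.0003071 ]), 'effort': array([ 3.92156153e-04, -8.51268268e+01,  6.38410505e-01, -4.25988865e+01,
       -4.89273027e-02,  1.86748523e-02,  1.23147647e-04]), 'tool_pos': array([ 0.27432883, -0.5610962 ,  0.16940596]), 'tool_rot': array([ 0.37462225,  0.60023524, -0.37421619,  0.59944814]), 'wrist_force': array([-0.33405938,  0.84927811,  0.11753644]), 'moment': array([-0.01428759, -0.02888231, -0.02073086]), 'gripper_width': 0.9998564314809972}
scene {'camera_matrix': array([[372.16417359,   0.        , 319.16793206],
       [  0.        , 372.16417359, 200.19678029],
       [  0.        ,   0.        ,   1.        ]]), 'R': array([[-0.87730886,  0.47957332,  0.01840092],
       [ 0.33946016,  0.64718274, -0.68258428],
       [-0.33925797, -0.59259086, -0.73057519]]), 't': array([ 0.51629122, -0.09960506,  1.63633235])}
top {'camera_matrix': array([[383.64806767,   0.        , 320.42065942],
       [  0.        , 383.64806767, 201.81762243],
       [  0.        ,   0.        ,   1.        ]]), 'R': array([[ 5.28334340e-04, -9.99771664e-01,  2.13621405e-02],
       [-9.94380940e-01, -2.78663529e-03, -1.05824292e-01],
       [ 1.05859657e-01, -2.11861947e-02, -9.94155359e-01]]), 't': array([-0.0101873 ,  0.60507475,  1.21489895])}
```

View pics/scene0.png

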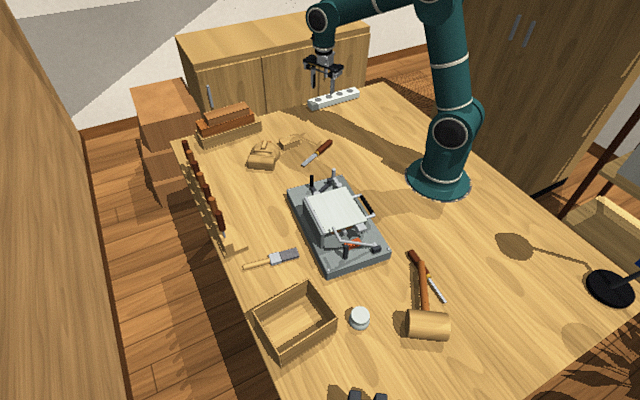

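View pics/top0.png

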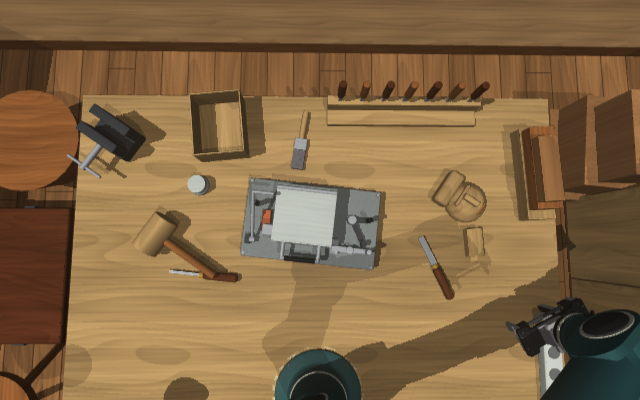

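The machine spans about (240–385, 177–270) in the top view, turned slightly; the arm is at the lower right. I'll enlarge it for the corners and pegs.

```bash
python3 - <<'E'
import cv2,numpy as np
a=cv2.imread("pics/top0.png")[170:280,230:395]; a=cv2.resize(a,None,fx=4.8,fy=4.8,interpolation=cv2.INTER_CUBIC)
cv2.imwrite("pics/topc.png",a)
b=cv2.imread("pics/scene0.png")[165:285,275:400]; b=cv2.resize(b,None,fx=5,fy=5,interpolation=cv2.INTER_CUBIC)
cv2.imwrite("pics/scenec.png",b)
E
```

```text
(no output)
```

View pics/topc.png

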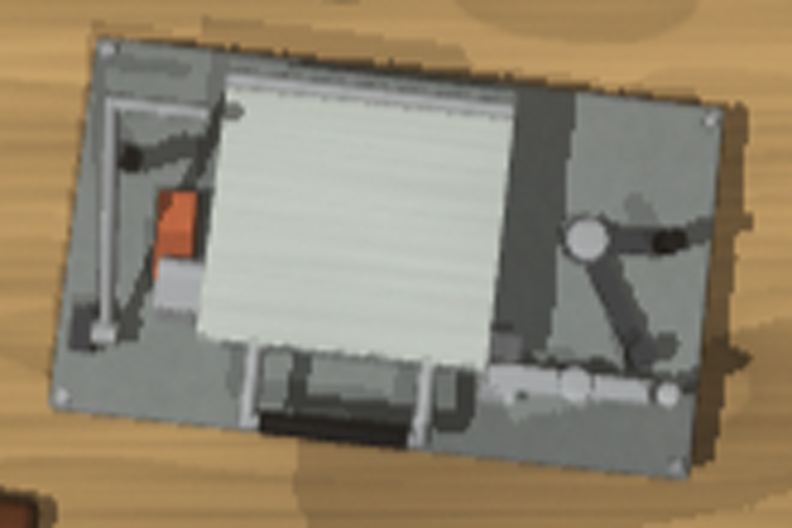

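View pics/scenec.png

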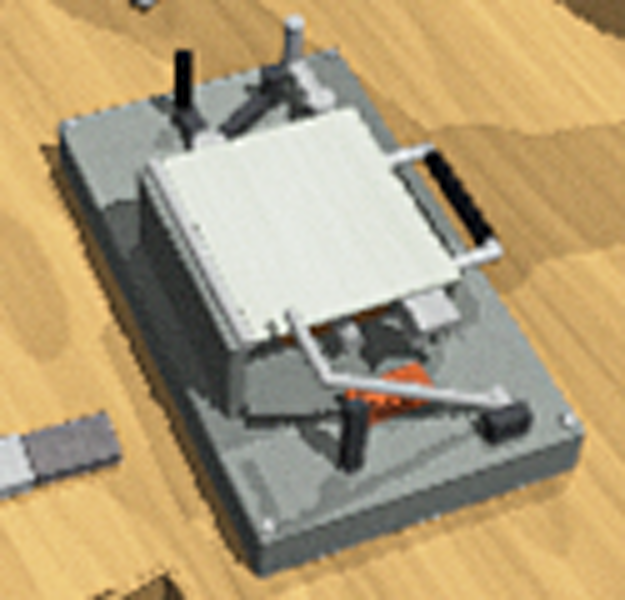

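Machine corners in the crop: (97,37), (723,105), (690,478), (50,408). The isolator peg is black and leans right, with its top near (700,230). The latch peg top is near (668,393), the rod elbow near (110,103) and the socket block near (180,285). I'll compute the machine pose.

```bash
cat > h.py <<'E'
import numpy as np
from workcell import r, imaging
from scipy.spatial.transform import Rotation as Ro
def ray(n,px,z):
    c=imaging.calibration(n); d=c["R"].T@np.linalg.solve(c["camera_matrix"],[px[0],px[1],1]); o=-c["R"].T@c["t"]
    return o+d*(z-o[2])/d[2]
def proj(n,X):
    c=imaging.calibration(n); p=c["camera_matrix"]@(c["R"]@np.asarray(X)+c["t"]); return p[:2]/p[2]
E
python3 - <<'E'
from h import *
tp=lambda u,v:((u+.5)/4.8-.5+230,(v+.5)/4.8-.5+170)
sp=lambda u,v:((u+.5)/5-.5+275,(v+.5)/5-.5+165)
W=np.array([ray("top",tp(*p),.05)[:2] for p in [(97,37),(723,105),(690,478),(50,408)]])
# scene corners: (-x,-y) hidden-ish; use (+x,-y) (62,122), (+x,+y) (258,540), (-x,+y) (582,432)
W2=np.array([ray("scene",sp(*p),.05)[:2] for p in [(258,538),(62,124),(582,435)]])
M=np.array([(.12,.19),(.12,-.235),(-.13,-.235),(-.13,.19)])
def fit(M,W):
    m,w=M.mean(0),W.mean(0); A=(M-m);B=(W-w)
    a=np.arctan2((A[:,0]*B[:,1]-A[:,1]*B[:,0]).sum(),(A*B).sum()); R=np.array([[np.cos(a),-np.sin(a)],[np.sin(a),np.cos(a)]])
    t=w-R@m; print("yaw",a,"org",t,"res",np.round((W-(M@R.T+t))*1000,1).tolist()); return R,t
R,t=fit(M,W); fit(M[[0,1,3]],W2); 
fit(np.r_[M,M[[0,1,3]]],np.r_[W,W2])
mc=lambda P:np.round((R.T@(P[:2]-t))*1000,1)
print("latchpeg",mc(ray("top",tp(668,393),.121)),mc(ray("scene",sp(294,23),.121)))
print("isopeg",mc(ray("top",tp(707,230),.12)),mc(ray("scene",sp(183,52),.12)))
print("elbow",mc(ray("top",tp(110,103),.148)),"socket",mc(ray("top",tp(180,285),.12)),"post",mc(ray("top",tp(130,158),.1)))
print("bar",mc(ray("top",tp(332,430),.1)))
s=r.sense();print(Ro.from_quat(s["tool_rot"]).as_matrix().round(3))
E
```

```text
yaw -0.10617386300296451 org [0.54349449 0.04297198] res [[-1.2, -1.0], [-0.7, 1.8], [0.6, 1.0], [1.2, -1.7]]
yaw -0.12643504724171628 org [0.54294902 0.04977525] res [[-3.4, -4.2], [-0.2, 6.3], [3.6, -2.1]]
yaw -0.11284519875645065 org [0.5435979  0.04561372] res [[-2.5, -2.7], [0.9, -0.3], [2.0, -2.7], [-0.2, -5.1], [-1.7, -2.0], [-4.2, 9.2], [5.7, 3.5]]
latchpeg [ -75.3 -203.8] [ -75.4 -196. ]
isopeg [  28.4 -218.9] [  18.9 -198. ]
elbow [ 64.2 158. ] socket [-41.2 105.3] post [ 36.1 149.1]
bar [-121.     1.8]
[[-0.001  0.898  0.439]
 [ 0.001  0.439 -0.898]
 [-1.    -0.    -0.001]]
```

```bash
cat >> h.py <<'E'
import json,os
YAW,ORG=-0.106,np.array([.5435,.043,0])
RM=Ro.from_euler("z",YAW)
def pose(x,y,z,phi=0,tau=0):
    c,s=np.cos(phi),np.sin(phi)
    T=Ro.from_matrix(np.array([[0,-s,c],[0,c,s],[-1,0,0]]))
    return ORG+RM.apply([x/1e3,y/1e3,z/1e3]), RM*Ro.from_euler("x",-tau)*T
def mach(p): return (RM.inv().apply(np.asarray(p)-ORG)*1e3).round(1)
def load():
    if os.path.exists("cmd.json"):
        d=json.load(open("cmd.json")); return np.array(d[0]),Ro.from_quat(d[1])
    s=r.sense(); return np.array([.275,-.561,.17]),Ro.from_quat(s["tool_rot"])
def plan(wps,start=None):
    """wps: (x,y,z,phi,tau,n) in machine mm/rad, or a list of n=1 points; prints calls of 8 rows, pads with zeros"""
    p,R=start or load(); rows=[]
    for *w,n in wps:
        P,Q=pose(*w)
        p0,R0=p.copy(),R; dv=(R0.inv()*Q).as_rotvec()
        for k in range(1,n+1):
            a=k/n; tp=p0+a*(P-p0); tr=R0*Ro.from_rotvec(a*dv)
            d=np.round(R.inv().apply(tp-p)*1e3).astype(int); w_=np.round((R.inv()*tr).as_rotvec(),2)+0
            if np.linalg.norm(d)>41.7 or np.linalg.norm(w_)>.125: print("!! too fast",d,w_)
            rows.append([*map(int,d),*map(float,w_)]); p=p+R.apply(d/1e3); R=R*Ro.from_rotvec(w_)
    while len(rows)%8: rows.append([0]*6)
    for i in range(0,len(rows),8): print(json.dumps([[(v if v else 0) for v in q] for q in rows[i:i+8]]).replace(" ",""))
    json.dump([p.tolist(),R.as_quat().tolist()],open("cmd.json","w"))
def state():
    s=r.sense(); print("t",round(s["t"],2),"mach",mach(s["tool_pos"]),"cmd",mach(load()[0]),"F",RM.inv().apply(s["wrist_force"]).round(1),"w",round(s["gripper_width"]*94,1),"q",s["qpos"].round(2))
E
python3 - <<'E'
from h import *
s=r.sense(); p0=mach([.275,-.561,.17]); print(p0)
h=-1.57+.08
plan([(0,-320,210,-1.2,0,10),(24,-200,150,h,0,6)])
E
```

```text
[-203.1 -629.   170. ]
[[-4,34,-15,0.02,0,0],[-4,33,-16,0.02,0,0],[-4,33,-17,0.02,0,0],[-4,33,-17,0.02,0,0],[-4,32,-18,0.02,0,0],[-4,32,-19,0.01,0,0],[-4,32,-19,0.02,0,0],[-4,31,-20,0.02,0,0]]
[[-4,31,-20,0.02,0,0],[-4,30,-21,0.02,0,0],[10,11,-17,0.05,0,0],[10,10,-18,0.05,0,0],[10,10,-18,0.05,0,0],[10,8,-19,0.04,0,0],[10,8,-18,0.05,0,0],[10,6,-20,0.05,0,0]]
```

move_arm(
  targets=[
    [-4,34,-15,0.02,0,0],
    [-4,33,-16,0.02,0,0],
    [-4,33,-17,0.02,0,0],
    [-4,33,-17,0.02,0,0],
    [-4,32,-18,0.02,0,0],
    [-4,32,-19,0.01,0,0],
    [-4,32,-19,0.02,0,0],
    [-4,31,-20,0.02,0,0],
  ],
  jaw=0.55,
  grip_force=15,
)

```text
t: 0.77
tool_pos: [0.463, -0.3307, 0.2021]
tool_rot: [0.419, 0.57, -0.419, 0.57]
wrist_force: [-0.0, -0.0, -0.3]
gripper_width: 0.47
```

move_arm(
  targets=[
    [-4,31,-20,0.02,0,0],
    [-4,30,-21,0.02,0,0],
    [10,11,-17,0.05,0,0],
    [10,10,-18,0.05,0,0],
    [10,10,-18,0.05,0,0],
    [10,8,-19,0.04,0,0],
    [10,8,-18,0.05,0,0],
    [10,6,-20,0.05,0,0],
  ],
)

```text
t: 1.43
tool_pos: [0.5457, -0.1578, 0.1493]
tool_rot: [-0.507, -0.493, 0.507, -0.493]
wrist_force: [0.6, 0.5, -0.2]
gripper_width: 0.446
```

```bash
python3 - <<'E'
from h import *
import cv2
state()
o=[]
for n in("scene","top"):
    im=imaging.get_image(n); c=proj(n,pose(0,-120,100)[0]).astype(int); w=50
    o.append(cv2.resize(im[c[1]-w:c[1]+w,c[0]-w:c[0]+w],(400,400),interpolation=cv2.INTER_CUBIC)); print(c)
cv2.imwrite("pics/iso1.png",np.hstack(o))
E
```

```text
t 1.43 mach [  23.4 -199.4  149.3] cmd [  23.8 -199.7  150.2] F [ 0.5  0.5 -0.2] w 41.9 q [ 0.35  0.34 -0.16  1.78  0.06  1.03 -1.42]
[323 190]
[342 223]
```

View pics/iso1.png

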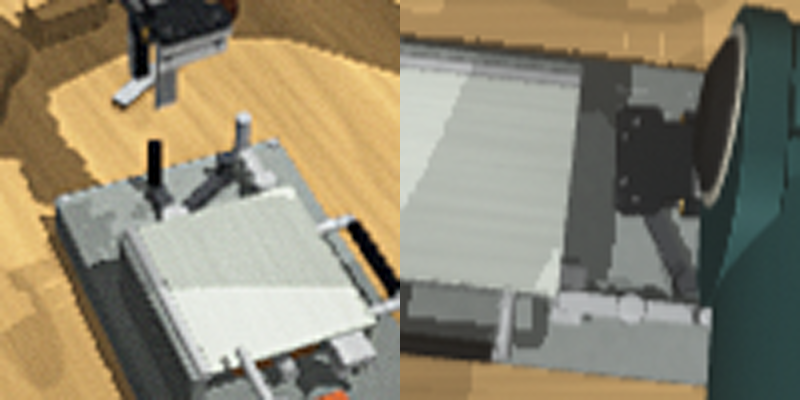

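The scene view shows the jaws just above the black peg (peg top about (311,175) in the full picture) and the top view shows the gripper over it. I'll compute the descent and the arc together.

```bash
python3 - <<'E'
from h import *
print(proj("scene",r.sense()["tool_pos"]),"seen ~309.5,165.7")
tp=lambda u,v:((u+.5)/4.8-.5+230,(v+.5)/4.8-.5+170)
print(mach(ray("top",tp(668,240),.12)))
a0=.08
plan([(23,-199.5,86,-1.57+a0,0,8),(23,-199.5,86,-1.57+a0,0,8)])
print("arc")
arc=lambda a:(20+50*np.sin(a),-150-50*np.cos(a),86,-1.57+a,0,1)
plan([arc(a0+(1.30-a0)*k/24) for k in range(1,25)])
E
```

```text
[310.39844139 170.1476082 ] seen ~309.5,165.7
[  19.5 -195.1  120. ]
[[8,0,0,0,0,0],[8,0,0,0,0,0],[8,0,0,0,0,0],[8,0,0,0,0,0],[8,0,0,0,0,0],[8,-1,0,0,0,0],[8,0,0,0,0,0],[8,0,0,0,0,0]]
[[0,0,0,0,0,0],[0,0,0,0,0,0],[0,0,0,0,0,0],[0,0,0,0,0,0],[0,0,0,0,0,0],[0,0,0,0,0,0],[0,0,0,0,0,0],[0,0,0,0,0,0]]
arc
[[0,4,0,-0.05,0,0],[0,2,0,-0.05,0,0],[0,3,0,-0.05,0,0],[0,2,0,-0.05,0,0],[0,3,0,-0.05,0,0],[0,2,0,-0.05,0,0],[0,3,0,-0.06,0,0],[0,3,0,-0.05,0,0]]
[[0,2,0,-0.05,0,0],[0,3,0,-0.05,0,0],[0,2,-1,-0.05,0,0],[0,3,0,-0.05,0,0],[0,2,0,-0.05,0,0],[0,3,0,-0.05,0,0],[0,2,0,-0.05,0,0],[0,3,0,-0.05,0,0]]
[[0,2,0,-0.05,0,0],[0,3,0,-0.05,0,0],[0,2,0,-0.06,0,0],[0,3,0,-0.05,0,0],[0,3,0,-0.05,0,0],[0,2,0,-0.05,0,0],[0,3,0,-0.05,0,0],[0,2,0,-0.05,0,0]]
```

move_arm(
  targets=[
    [8,0,0,0,0,0],
    [8,0,0,0,0,0],
    [8,0,0,0,0,0],
    [8,0,0,0,0,0],
    [8,0,0,0,0,0],
    [8,-1,0,0,0,0],
    [8,0,0,0,0,0],
    [8,0,0,0,0,0],
  ],
)

```text
t: 2.2
tool_pos: [0.5445, -0.1587, 0.0852]
tool_rot: [-0.506, -0.494, 0.506, -0.494]
wrist_force: [-0.1, 0.3, -0.9]
gripper_width: 0.451
```

move_arm(
  targets=[
    [0,0,0,0,0,0],
    [0,0,0,0,0,0],
    [0,0,0,0,0,0],
    [0,0,0,0,0,0],
    [0,0,0,0,0,0],
    [0,0,0,0,0,0],
    [0,0,0,0,0,0],
    [0,0,0,0,0,0],
  ],
  jaw=1.0,
  grip_force=15,
)

```text
t: 2.87
tool_pos: [0.5447, -0.1586, 0.0861]
tool_rot: [0.506, 0.494, -0.506, 0.494]
wrist_force: [-0.3, -0.2, 0.0]
gripper_width: 0.004
```

The jaws shut on nothing, so they missed the peg. I'll take another look.

```bash
python3 - <<'E'
from h import *
import cv2
state()
im=imaging.get_image("scene"); print(proj("scene",r.sense()["tool_pos"]))
cv2.imwrite("pics/iso2.png",cv2.resize(im[140:230,270:390],None,fx=6,fy=6,interpolation=cv2.INTER_CUBIC))
E
```

```text
t 2.87 mach [  22.5 -200.3   86.1] cmd [  68.4 -163.6   86.2] F [-0.2 -0.2  0. ] w 0.4 q [ 0.35  0.41 -0.15  1.83  0.08  0.9  -1.43]
[310.13325553 181.08517522]
```

View pics/iso2.png

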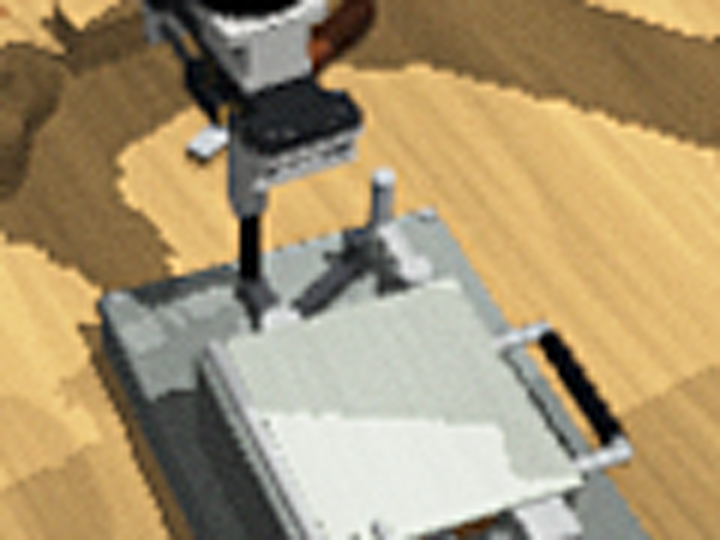

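```bash
python3 - <<'E'
from h import *
import cv2
a=cv2.imread("pics/scene0.png"); p=proj("scene",[.2743,-.5611,.1694]); print(p)
b=a[50:120,290:370].copy(); b=cv2.resize(b,None,fx=5,fy=5,interpolation=cv2.INTER_CUBIC)
q=((p-[290,50]+.5)*5).astype(int); cv2.circle(b,tuple(map(int,q)),4,(0,0,255),1)
im=imaging.get_image("scene")
c=cv2.resize(im[150:220,280:360],None,fx=5,fy=5,interpolation=cv2.INTER_CUBIC)
for P,col in [((22.5,-200.3,86.1),(0,0,255)),((20,-200,120),(0,255,0)),((20,-200,65),(0,255,0)),((20,-150,65),(255,0,0)),((-75,-205,121),(0,255,255)),((-75,-150,81),(255,255,0)),((-130,-235,50),(255,0,255))]:
    q=((proj("scene",pose(*P)[0])-[280,150]+.5)*5).astype(int); cv2.circle(c,tuple(map(int,q)),4,col,1)
cv2.imwrite("pics/mk.png",np.hstack([b,c]))
E
```

```text
[321.22287145  97.1186906 ]
```

View pics/mk.png

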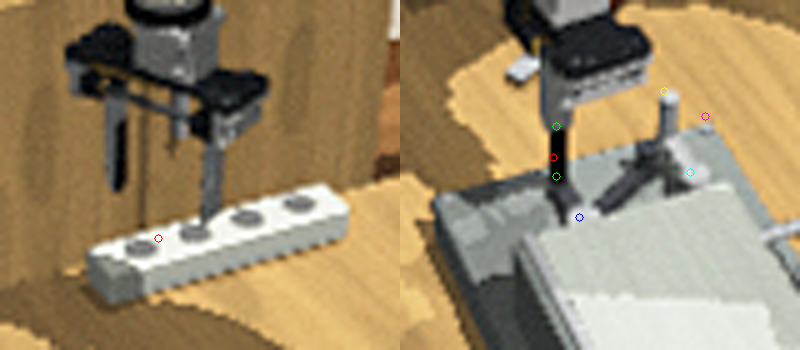

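```bash
python3 - <<'E'
from h import *
for z in(150,230,250,300):
    P=[pose(23.4,-199.4+d,z)[0] for d in(-88,-21,0,21,88)]
    print(z,[proj("top",p).round(1).tolist() for p in P])
E
```

```text
150 [[401.6, 221.1], [378.9, 218.6], [371.8, 217.8], [364.7, 217.1], [342.1, 214.6]]
230 [[408.3, 219.4], [384.0, 216.8], [376.4, 215.9], [368.7, 215.1], [344.3, 212.5]]
250 [[410.2, 219.0], [385.4, 216.3], [377.6, 215.4], [369.8, 214.6], [345.0, 211.9]]
300 [[415.2, 217.8], [389.1, 214.9], [380.9, 214.0], [372.8, 213.2], [346.6, 210.3]]
```

move_arm(
  targets=[
    [-8,0,0,0,0,0],
    [-8,0,0,0,0,0],
    [-8,0,0,0,0,0],
    [-8,0,0,0,0,0],
    [-8,0,0,0,0,0],
    [0,0,0,0,0,0],
    [0,0,0,0,0,0],
    [0,0,0,0,0,0],
  ],
  jaw=0.3,
)

```text
t: 3.63
tool_pos: [0.5445, -0.1585, 0.1258]
tool_rot: [-0.506, -0.494, 0.506, -0.494]
wrist_force: [-0.1, 0.0, -0.6]
gripper_width: 0.532
```

The gripper's horizontal position matches. The visible fingertips sit about 35 mm higher than the reported TCP: they ended right at the peg top. I'll descend lower in stages, watching the force.

move_arm(
  targets=[
    [8,0,0,0,0,0],
    [8,0,0,0,0,0],
    [8,0,0,0,0,0],
    [8,0,0,0,0,0],
    [8,0,0,0,0,0],
    [8,0,0,0,0,0],
    [8,0,0,0,0,0],
    [8,0,0,0,0,0],
  ],
  jaw=0.5,
)

```text
t: 4.3
tool_pos: [0.5446, -0.1586, 0.0611]
tool_rot: [-0.506, -0.494, 0.506, -0.494]
wrist_force: [-0.2, 0.4, 0.6]
gripper_width: 0.498
```

move_arm(
  targets=[
    [0,0,0,0,0,0],
    [0,0,0,0,0,0],
    [0,0,0,0,0,0],
    [0,0,0,0,0,0],
    [0,0,0,0,0,0],
    [0,0,0,0,0,0],
    [0,0,0,0,0,0],
    [0,0,0,0,0,0],
  ],
  jaw=1.0,
  grip_force=15,
)

```text
t: 4.97
tool_pos: [0.545, -0.1567, 0.0624]
tool_rot: [0.506, 0.494, -0.505, 0.494]
wrist_force: [-1.0, 9.3, 2.3]
gripper_width: 0.169
```

```bash
sed -i 's/\.043,0\])/.046,0])/' h.py; python3 - <<'E'
from h import *
a0=.06
cur=(np.array([.5447,-.1586,.0617]),pose(0,0,0,-1.57+.08)[1])
print(mach(cur[0]))
arc=lambda a:(20+50*np.sin(a),-150-50*np.cos(a),61,-1.57+a,0,1)
plan([arc(a0+(1.30-a0)*k/24) for k in range(1,25)],cur)
E
```

```text
[  22.8 -203.3   61.7]
[[1,3,-3,-0.03,0,0],[0,3,0,-0.05,0,0],[0,2,-1,-0.06,0,0],[0,3,0,-0.05,0,0],[0,2,0,-0.05,0,0],[0,3,0,-0.05,0,0],[0,2,0,-0.05,0,0],[0,3,0,-0.05,0,0]]
[[0,3,0,-0.05,0,0],[0,2,0,-0.06,0,0],[0,3,0,-0.05,0,0],[0,2,0,-0.05,0,0],[0,3,0,-0.05,0,0],[0,3,0,-0.05,0,0],[0,2,0,-0.05,0,0],[0,3,0,-0.06,0,0]]
[[0,2,0,-0.05,0,0],[0,3,-1,-0.05,0,0],[0,2,0,-0.05,0,0],[0,3,0,-0.05,0,0],[0,3,0,-0.05,0,0],[0,2,0,-0.06,0,0],[0,3,0,-0.05,0,0],[0,2,0,-0.05,0,0]]
```

move_arm(
  targets=[
    [0,3,-3,-0.03,0,0],
    [0,3,0,-0.05,0,0],
    [0,2,-1,-0.06,0,0],
    [0,3,0,-0.05,0,0],
    [0,2,0,-0.05,0,0],
    [0,3,0,-0.05,0,0],
    [0,2,0,-0.05,0,0],
    [0,3,0,-0.05,0,0],
  ],
)

```text
t: 5.63
tool_pos: [0.5653, -0.1531, 0.0625]
tool_rot: [0.4, 0.582, -0.401, 0.583]
wrist_force: [-2.7, -4.3, 1.9]
gripper_width: 0.168
```

move_arm(
  targets=[
    [0,3,0,-0.05,0,0],
    [0,2,0,-0.06,0,0],
    [0,3,0,-0.05,0,0],
    [0,2,0,-0.05,0,0],
    [0,3,0,-0.05,0,0],
    [0,3,0,-0.05,0,0],
    [0,2,0,-0.05,0,0],
    [0,3,0,-0.06,0,0],
  ],
)

```text
t: 6.3
tool_pos: [0.5828, -0.1415, 0.0624]
tool_rot: [0.27, 0.654, -0.271, 0.653]
wrist_force: [-5.6, -0.9, 4.1]
gripper_width: 0.167
```

move_arm(
  targets=[
    [0,2,0,-0.05,0,0],
    [0,3,-1,-0.05,0,0],
    [0,2,0,-0.05,0,0],
    [0,3,0,-0.05,0,0],
    [0,3,0,-0.05,0,0],
    [0,2,0,-0.06,0,0],
    [0,3,0,-0.05,0,0],
    [0,2,0,-0.05,0,0],
  ],
)

```text
t: 6.97
tool_pos: [0.5929, -0.1258, 0.0623]
tool_rot: [0.131, 0.695, -0.133, 0.694]
wrist_force: [-10.3, -11.8, 7.3]
gripper_width: 0.166
```

```bash
python3 - <<'E'
from h import *
state()
E
```

```text
t 6.97 mach [  67.3 -165.6   62.3] cmd [  68.  -163.7   60.7] F [ -9.  -12.9   7.3] w 15.6 q [ 0.48  0.54 -0.42  1.74  0.27  0.92 -0.43]
```

The isolator peg now sits at (67.3, −165.6), which is the off-stop position. On to the latch.

```bash
python3 - <<'E'
from h import *
print("A");
plan([(67.3,-165.6,62,-.27,0,3),(67.3,-165.6,112,-.27,0,5)])
plan([(-73,-205,112,-1.53,0,12),(-73,-205,60,-1.53,0,5),(-73,-205,60,-1.53,0,7)])
print("arc")
arc=lambda a:(-75+55*np.sin(a),-150-55*np.cos(a),60,-1.57+a,0,1)
plan([arc(.04+(1.35-.04)*k/24) for k in range(1,25)])
E
```

```text
A
[[0,-1,0,0,0,0],[-1,0,0,0,0,0],[0,-1,0,0,0,0],[-10,0,0,0,0,0],[-10,0,0,0,0,0],[-10,0,0,0,0,0],[-10,0,0,0,0,0],[-10,0,0,0,0,0]]
[[0,-6,-10,0.11,0,0],[0,-8,-10,0.1,0,0],[0,-8,-9,0.11,0,0],[0,-9,-8,0.1,0,0],[0,-10,-7,0.11,0,0],[0,-11,-5,0.1,0,0],[0,-11,-5,0.11,0,0],[0,-12,-4,0.1,0,0]]
[[0,-12,-2,0.11,0,0],[0,-12,-1,0.1,0,0],[0,-12,0,0.11,0,0],[0,-12,2,0.1,0,0],[10,0,0,0,0,0],[11,0,0,0,0,0],[10,0,0,0,0,0],[10,0,0,0,0,0]]
[[11,0,0,0,0,0],[0,0,0,0,0,0],[0,0,0,0,0,0],[0,0,0,0,0,0],[0,0,0,0,0,0],[0,0,0,0,0,0],[0,0,0,0,0,0],[0,0,0,0,0,0]]
arc
[[0,3,0,-0.05,0,0],[0,3,0,-0.06,0,0],[0,3,0,-0.05,0,0],[0,3,0,-0.06,0,0],[0,3,0,-0.05,0,0],[0,3,0,-0.06,0,0],[0,3,-1,-0.05,0,0],[0,3,0,-0.06,0,0]]
[[0,3,0,-0.05,0,0],[0,3,0,-0.06,0,0],[0,3,0,-0.05,0,0],[0,3,0,-0.05,0,0],[0,3,0,-0.06,0,0],[0,3,0,-0.05,0,0],[0,3,0,-0.06,0,0],[0,3,0,-0.05,0,0]]
[[0,3,0,-0.06,0,0],[0,3,0,-0.05,0,0],[0,3,0,-0.06,0,0],[0,3,0,-0.05,0,0],[0,3,0,-0.06,0,0],[0,3,-1,-0.05,0,0],[0,3,0,-0.06,0,0],[0,3,0,-0.05,0,0]]
```

move_arm(
  targets=[
    [0,-1,0,0,0,0],
    [-1,0,0,0,0,0],
    [0,-1,0,0,0,0],
    [-10,0,0,0,0,0],
    [-10,0,0,0,0,0],
    [-10,0,0,0,0,0],
    [-10,0,0,0,0,0],
    [-10,0,0,0,0,0],
  ],
  jaw=0.55,
)

```text
t: 7.63
tool_pos: [0.5933, -0.1258, 0.1146]
tool_rot: [0.132, 0.694, -0.132, 0.695]
wrist_force: [-0.3, -0.1, 0.5]
gripper_width: 0.451
```

move_arm(
  targets=[
    [0,-6,-10,0.11,0,0],
    [0,-8,-10,0.1,0,0],
    [0,-8,-9,0.11,0,0],
    [0,-9,-8,0.1,0,0],
    [0,-10,-7,0.11,0,0],
    [0,-11,-5,0.1,0,0],
    [0,-11,-5,0.11,0,0],
    [0,-12,-4,0.1,0,0],
  ],
)

```text
t: 8.3
tool_pos: [0.4965, -0.1418, 0.1139]
tool_rot: [0.406, 0.579, -0.405, 0.579]
wrist_force: [0.3, 0.7, -0.1]
gripper_width: 0.452
```

move_arm(
  targets=[
    [0,-12,-2,0.11,0,0],
    [0,-12,-1,0.1,0,0],
    [0,-12,0,0.11,0,0],
    [0,-12,2,0.1,0,0],
    [10,0,0,0,0,0],
    [11,0,0,0,0,0],
    [10,0,0,0,0,0],
    [10,0,0,0,0,0],
  ],
)

```text
t: 8.97
tool_pos: [0.4496, -0.1499, 0.0713]
tool_rot: [0.516, 0.484, -0.515, 0.484]
wrist_force: [0.3, -0.5, 0.3]
gripper_width: 0.447
```

```bash
python3 -c "
from h import *
state()"
```

```text
t 8.97 mach [ -72.6 -204.7   71.3] cmd [ -21.7 -162.2   59.7] F [ 0.4 -0.5  0.3] w 42.1 q [ 0.44  0.29 -0.21  2.06  0.08  0.8  -1.45]
```

move_arm(
  targets=[
    [5,0,0,0,0,0],
    [5,0,0,0,0,0],
    [0,0,0,0,0,0],
    [0,0,0,0,0,0],
    [0,0,0,0,0,0],
    [0,0,0,0,0,0],
    [0,0,0,0,0,0],
    [0,0,0,0,0,0],
  ],
  jaw=1.0,
  grip_force=15,
)

```text
t: 9.63
tool_pos: [0.4492, -0.1508, 0.0623]
tool_rot: [-0.516, -0.483, 0.516, -0.484]
wrist_force: [-0.0, -4.6, -7.1]
gripper_width: 0.169
```

move_arm(
  targets=[
    [0,3,0,-0.05,0,0],
    [0,3,0,-0.06,0,0],
    [0,3,0,-0.05,0,0],
    [0,3,0,-0.06,0,0],
    [0,3,0,-0.05,0,0],
    [0,3,0,-0.06,0,0],
    [0,3,-1,-0.05,0,0],
    [0,3,0,-0.06,0,0],
  ],
)

```text
t: 10.3
tool_pos: [0.4726, -0.147, 0.0623]
tool_rot: [0.397, 0.584, -0.398, 0.585]
wrist_force: [0.3, -5.0, -4.8]
gripper_width: 0.165
```

move_arm(
  targets=[
    [0,3,0,-0.05,0,0],
    [0,3,0,-0.06,0,0],
    [0,3,0,-0.05,0,0],
    [0,3,0,-0.05,0,0],
    [0,3,0,-0.06,0,0],
    [0,3,0,-0.05,0,0],
    [0,3,0,-0.06,0,0],
    [0,3,0,-0.05,0,0],
  ],
)

```text
t: 10.97
tool_pos: [0.4924, -0.1336, 0.0621]
tool_rot: [0.263, 0.656, -0.263, 0.656]
wrist_force: [-1.6, -1.3, -4.9]
gripper_width: 0.166
```

move_arm(
  targets=[
    [0,3,0,-0.06,0,0],
    [0,3,0,-0.05,0,0],
    [0,3,0,-0.06,0,0],
    [0,3,0,-0.05,0,0],
    [0,3,0,-0.06,0,0],
    [0,3,-1,-0.05,0,0],
    [0,3,0,-0.06,0,0],
    [0,3,0,-0.05,0,0],
  ],
)

```text
t: 11.63
tool_pos: [0.5044, -0.1135, 0.0622]
tool_rot: [0.114, 0.698, -0.114, 0.698]
wrist_force: [-4.4, -14.0, -3.1]
gripper_width: 0.166
```

```bash
python3 -c "
from h import *
state()"
```

```text
t 11.63 mach [ -22.  -162.7   62.2] cmd [ -21.7 -162.2   59.7] F [ -2.9 -14.4  -3.1] w 15.6 q [ 0.56  0.4  -0.48  1.96  0.25  0.83 -0.38]
```

The latch is at its stop. Next is the hood bar.

```bash
python3 - <<'E'
from h import *
print("A")
plan([(-22,-162.7,62,-.23,0,3),(-22,-162.7,120,-.23,0,5)])
plan([(-120,0,120,0,0,8),])
plan([(-120,0,50,0,0,8)])
b=lambda t:(90-212.1*np.cos(t-.142),0,130+212.1*np.sin(t-.142)-50,0,0,1)
print("lift")
plan([b(1.32*k/80) for k in range(1,81)])
E
```

```text
A
[[-1,0,0,0,0,0],[-1,0,0,0.01,0,0],[0,-1,0,0,0,0],[-12,0,0,0,0,0],[-11,0,0,0,0,0],[-12,0,0,0,0,0],[-12,0,0,0,0,0],[-11,0,0,0,0,0]]
[[0,17,-17,-0.03,0,0],[0,18,-16,-0.03,0,0],[0,18,-15,-0.03,0,0],[0,18,-15,-0.02,0,0],[0,19,-15,-0.03,0,0],[0,19,-14,-0.03,0,0],[0,20,-13,-0.03,0,0],[0,20,-13,-0.03,0,0]]
[[9,0,0,0,0,0],[8,0,0,0,0,0],[9,0,0,0,0,0],[9,0,0,0,0,0],[9,0,0,0,0,0],[8,0,0,0,0,0],[9,0,0,0,0,0],[9,0,0,0,0,0]]
lift
[[-4,0,-1,0,0,0],[-3,0,0,0,0,0],[-4,0,0,0,0,0],[-3,0,-1,0,0,0],[-4,0,0,0,0,0],[-3,0,0,0,0,0],[-4,0,0,0,0,0],[-3,0,0,0,0,0]]
[[-4,0,0,0,0,0],[-3,0,0,0,0,0],[-4,0,0,0,0,0],[-3,0,0,0,0,0],[-4,0,0,0,0,0],[-3,0,1,0,0,0],[-4,0,0,0,0,0],[-3,0,0,0,0,0]]
[[-4,0,1,0,0,0],[-3,0,0,0,0,0],[-3,0,1,0,0,0],[-4,0,0,0,0,0],[-3,0,1,0,0,0],[-4,0,1,0,0,0],[-3,0,1,0,0,0],[-4,0,1,0,0,0]]
[[-3,0,0,0,0,0],[-3,0,1,0,0,0],[-4,0,1,0,0,0],[-3,0,2,0,0,0],[-3,0,1,0,0,0],[-4,0,1,0,0,0],[-3,0,1,0,0,0],[-3,0,1,0,0,0]]
[[-3,0,2,0,0,0],[-4,0,1,0,0,0],[-3,0,2,0,0,0],[-3,0,1,0,0,0],[-3,0,2,0,0,0],[-3,0,1,0,0,0],[-3,0,2,0,0,0],[-3,0,2,0,0,0]]
[[-3,0,1,0,0,0],[-3,0,2,0,0,0],[-3,0,2,0,0,0],[-3,0,2,0,0,0],[-3,0,2,0,0,0],[-3,0,2,0,0,0],[-3,0,2,0,0,0],[-3,0,2,0,0,0]]
[[-2,0,2,0,0,0],[-3,0,2,0,0,0],[-3,0,3,0,0,0],[-3,0,2,0,0,0],[-2,0,2,0,0,0],[-3,0,3,0,0,0],[-2,0,2,0,0,0],[-3,0,2,0,0,0]]
[[-2,0,3,0,0,0],[-3,0,2,0,0,0],[-2,0,3,0,0,0],[-2,0,3,0,0,0],[-3,0,2,0,0,0],[-2,0,3,0,0,0],[-2,0,3,0,0,0],[-2,0,2,0,0,0]]
[[-2,0,3,0,0,0],[-2,0,3,0,0,0],[-2,0,3,0,0,0],[-2,0,3,0,0,0],[-2,0,3,0,0,0],[-2,0,3,0,0,0],[-2,0,3,0,0,0],[-2,0,3,0,0,0]]
[[-2,0,3,0,0,0],[-1,0,3,0,0,0],[-2,0,3,0,0,0],[-1,0,3,0,0,0],[-2,0,3,0,0,0],[-1,0,3,0,0,0],[-2,0,3,0,0,0],[-1,0,4,0,0,0]]
```

move_arm(
  targets=[
    [-1,0,0,0,0,0],
    [-1,0,0,0.01,0,0],
    [0,-1,0,0,0,0],
    [-12,0,0,0,0,0],
    [-11,0,0,0,0,0],
    [-12,0,0,0,0,0],
    [-12,0,0,0,0,0],
    [-11,0,0,0,0,0],
  ],
  jaw=0.6,
)

```text
t: 12.3
tool_pos: [0.5047, -0.1139, 0.1239]
tool_rot: [0.118, 0.697, -0.118, 0.698]
wrist_force: [-0.5, -0.2, 0.8]
gripper_width: 0.401
```

move_arm(
  targets=[
    [0,17,-17,-0.03,0,0],
    [0,18,-16,-0.03,0,0],
    [0,18,-15,-0.03,0,0],
    [0,18,-15,-0.02,0,0],
    [0,19,-15,-0.03,0,0],
    [0,19,-14,-0.03,0,0],
    [0,20,-13,-0.03,0,0],
    [0,20,-13,-0.03,0,0],
  ],
)

```text
t: 12.97
tool_pos: [0.4235, 0.0605, 0.1225]
tool_rot: [0.036, 0.706, -0.037, 0.706]
wrist_force: [0.7, 1.0, -0.1]
gripper_width: 0.401
```

```bash
python3 - <<'E'
from h import *
import cv2
state()
im=imaging.get_image("scene"); print(proj("scene",r.sense()["tool_pos"]))
cv2.imwrite("pics/bar.png",cv2.resize(im[140:260,290:410],None,fx=5,fy=5,interpolation=cv2.INTER_CUBIC))
E
```

```text
t 12.97 mach [-120.8    1.7  122.5] cmd [9.100e+00 2.000e-01 2.757e+02] F [ 0.6  1.1 -0.1] w 37.7 q [ 0.41  0.17 -0.68  2.11  0.13  0.9  -0.44]
[368.01852596 200.60997389]
```

View pics/bar.png

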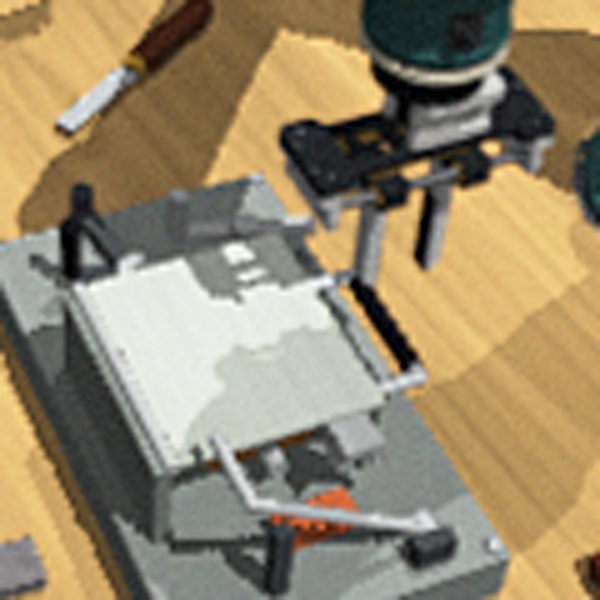

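The jaws straddle the line of the bar, fingertips at (368,285) and (428,265) and the bar at (355–415, 285–365). Both levers stand turned. Descending and pinching.

move_arm(
  targets=[
    [9,0,0,0,0,0],
    [9,0,0,0,0,0],
    [9,0,0,0,0,0],
    [9,0,0,0,0,0],
    [9,0,0,0,0,0],
    [9,0,0,0,0,0],
    [9,0,0,0,0,0],
    [9,0,0,0,0,0],
  ],
)

```text
t: 13.68
tool_pos: [0.4242, 0.0589, 0.049]
tool_rot: [0.038, 0.706, -0.037, 0.706]
wrist_force: [0.6, 0.0, 0.5]
gripper_width: 0.401
```

move_arm(
  targets=[
    [0,0,0,0,0,0],
    [0,0,0,0,0,0],
    [0,0,0,0,0,0],
    [0,0,0,0,0,0],
    [0,0,0,0,0,0],
    [0,0,0,0,0,0],
    [0,0,0,0,0,0],
    [0,0,0,0,0,0],
  ],
  jaw=1.0,
  grip_force=40,
)

```text
t: 14.35
tool_pos: [0.4244, 0.0589, 0.0502]
tool_rot: [0.037, 0.706, -0.037, 0.706]
wrist_force: [0.3, 1.3, 0.8]
gripper_width: 0.161
```

move_arm(
  targets=[
    [-4,0,-1,0,0,0],
    [-3,0,0,0,0,0],
    [-4,0,0,0,0,0],
    [-3,0,-1,0,0,0],
    [-4,0,0,0,0,0],
    [-3,0,0,0,0,0],
    [-4,0,0,0,0,0],
    [-3,0,0,0,0,0],
  ],
)

```text
t: 15.02
tool_pos: [0.4222, 0.0592, 0.0784]
tool_rot: [0.037, 0.706, -0.037, 0.706]
wrist_force: [2.7, 1.9, -6.5]
gripper_width: 0.16
```

move_arm(
  targets=[
    [-4,0,0,0,0,0],
    [-3,0,0,0,0,0],
    [-4,0,0,0,0,0],
    [-3,0,0,0,0,0],
    [-4,0,0,0,0,0],
    [-3,0,1,0,0,0],
    [-4,0,0,0,0,0],
    [-3,0,0,0,0,0],
  ],
)

```text
t: 15.68
tool_pos: [0.4237, 0.059, 0.1065]
tool_rot: [0.038, 0.706, -0.037, 0.706]
wrist_force: [7.3, 1.3, -8.3]
gripper_width: 0.162
```

move_arm(
  targets=[
    [-4,0,1,0,0,0],
    [-3,0,0,0,0,0],
    [-3,0,1,0,0,0],
    [-4,0,0,0,0,0],
    [-3,0,1,0,0,0],
    [-4,0,1,0,0,0],
    [-3,0,1,0,0,0],
    [-4,0,1,0,0,0],
  ],
)

```text
t: 16.35
tool_pos: [0.4289, 0.0584, 0.1342]
tool_rot: [0.037, 0.706, -0.037, 0.706]
wrist_force: [1.5, 2.9, -9.2]
gripper_width: 0.161
```

move_arm(
  targets=[
    [-3,0,0,0,0,0],
    [-3,0,1,0,0,0],
    [-4,0,1,0,0,0],
    [-3,0,2,0,0,0],
    [-3,0,1,0,0,0],
    [-4,0,1,0,0,0],
    [-3,0,1,0,0,0],
    [-3,0,1,0,0,0],
  ],
)

```text
t: 17.02
tool_pos: [0.4375, 0.0575, 0.1604]
tool_rot: [0.038, 0.706, -0.037, 0.706]
wrist_force: [4.1, 1.5, -9.1]
gripper_width: 0.154
```

move_arm(
  targets=[
    [-3,0,2,0,0,0],
    [-4,0,1,0,0,0],
    [-3,0,2,0,0,0],
    [-3,0,1,0,0,0],
    [-3,0,2,0,0,0],
    [-3,0,1,0,0,0],
    [-3,0,2,0,0,0],
    [-3,0,2,0,0,0],
  ],
)

```text
t: 17.68
tool_pos: [0.4494, 0.0562, 0.1852]
tool_rot: [0.037, 0.707, -0.038, 0.705]
wrist_force: [-8.3, 1.8, -2.3]
gripper_width: 0.158
```

move_arm(
  targets=[
    [-3,0,1,0,0,0],
    [-3,0,2,0,0,0],
    [-3,0,2,0,0,0],
    [-3,0,2,0,0,0],
    [-3,0,2,0,0,0],
    [-3,0,2,0,0,0],
    [-3,0,2,0,0,0],
    [-3,0,2,0,0,0],
  ],
)

```text
t: 18.35
tool_pos: [0.4651, 0.0544, 0.2093]
tool_rot: [0.037, 0.706, -0.038, 0.706]
wrist_force: [-1.6, 0.4, -8.9]
gripper_width: 0.157
```

```bash
python3 -c "
from h import *
state()"
```

```text
t 18.35 mach [-7.880e+01  1.000e-01  2.093e+02] cmd [9.100e+00 2.000e-01 2.757e+02] F [-1.7  0.3 -8.9] w 14.7 q [ 0.44  0.13 -0.67  1.92  0.09  1.12 -0.38]
```

move_arm(
  targets=[
    [-2,0,2,0,0,0],
    [-3,0,2,0,0,0],
    [-3,0,3,0,0,0],
    [-3,0,2,0,0,0],
    [-2,0,2,0,0,0],
    [-3,0,3,0,0,0],
    [-2,0,2,0,0,0],
    [-3,0,2,0,0,0],
  ],
)

```text
t: 19.02
tool_pos: [0.4831, 0.0525, 0.2302]
tool_rot: [0.037, 0.706, -0.038, 0.706]
wrist_force: [2.4, -0.0, -12.6]
gripper_width: 0.159
```

move_arm(
  targets=[
    [-2,0,3,0,0,0],
    [-3,0,2,0,0,0],
    [-2,0,3,0,0,0],
    [-2,0,3,0,0,0],
    [-3,0,2,0,0,0],
    [-2,0,3,0,0,0],
    [-2,0,3,0,0,0],
    [-2,0,2,0,0,0],
  ],
)

```text
t: 19.68
tool_pos: [0.5039, 0.0502, 0.2485]
tool_rot: [0.037, 0.706, -0.038, 0.706]
wrist_force: [-6.3, -2.1, -1.0]
gripper_width: 0.155
```

move_arm(
  targets=[
    [-2,0,3,0,0,0],
    [-2,0,3,0,0,0],
    [-2,0,3,0,0,0],
    [-2,0,3,0,0,0],
    [-2,0,3,0,0,0],
    [-2,0,3,0,0,0],
    [-2,0,3,0,0,0],
    [-2,0,3,0,0,0],
  ],
)

```text
t: 20.35
tool_pos: [0.5278, 0.0475, 0.2647]
tool_rot: [0.037, 0.706, -0.038, 0.706]
wrist_force: [-8.1, -2.8, 2.1]
gripper_width: 0.161
```

move_arm(
  targets=[
    [-2,0,3,0,0,0],
    [-1,0,3,0,0,0],
    [-2,0,3,0,0,0],
    [-1,0,3,0,0,0],
    [-2,0,3,0,0,0],
    [-1,0,3,0,0,0],
    [-2,0,3,0,0,0],
    [-1,0,4,0,0,0],
  ],
)

```text
t: 21.02
tool_pos: [0.5528, 0.0447, 0.2768]
tool_rot: [0.037, 0.706, -0.038, 0.706]
wrist_force: [-13.9, -3.7, 14.4]
gripper_width: 0.159
```

```bash
python3 - <<'E'
from h import *
import cv2
state()
im=imaging.get_image("scene")
cv2.imwrite("pics/up.png",cv2.resize(im[110:270,280:420],None,fx=4,fy=4,interpolation=cv2.INTER_CUBIC))
for a in(0,.03,.06,.1): print(a,proj("scene",pose(-75+168*np.cos(.52+a),155,65+168*np.sin(.52+a))[0])*4-[1120,440],proj("scene",pose(-75+168*np.cos(.52+a),105,65+168*np.sin(.52+a))[0])*4-[1120,440])
E
```

```text
t 21.02 mach [  9.4  -0.3 276.8] cmd [9.100e+00 2.000e-01 2.757e+02] F [-13.5  -5.2  14.4] w 15.0 q [ 0.4   0.26 -0.65  1.64  0.16  1.3  -0.39]
0 [229.1826758  531.60553587] [204.12168771 486.18865977]
0.03 [232.37984429 527.4179119 ] [207.18730653 482.01657441]
0.06 [235.73044128 523.2243653 ] [210.40383814 477.84222672]
0.1 [240.43151598 517.63196273] [214.92247925 472.28107187]
```

View pics/up.png

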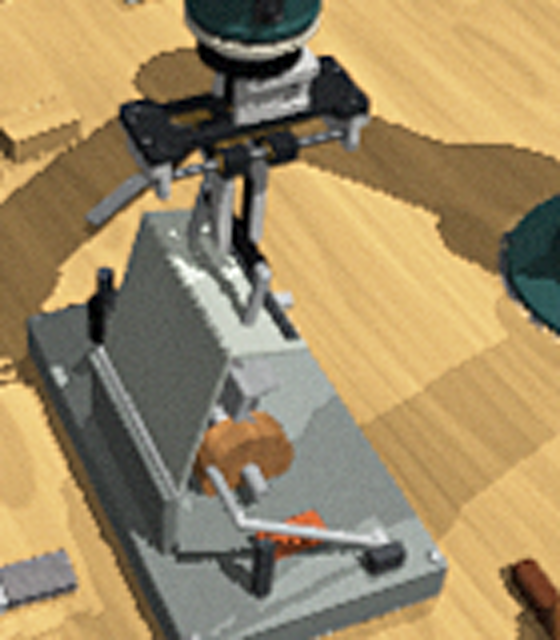

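The hood is up with the bar held. Rod elbow is near (240,518), so rod ≈ 0.08, and the socket hangs at about (250,390). Next: release, go to the rod's bent tip with the tool tilted so the body leans outboard, then swing it up.

```bash
python3 - <<'E'
from h import *
T=.3
def g(be,d,y=135): return (-75+168*np.cos(be), y-d*np.sin(T), 65+168*np.sin(be)-d*np.cos(T),0,T)
s=r.sense(); cur=(s["tool_pos"],pose(0,0,0,0)[1])
h=g(.6,-21); print(np.round(h),np.round(g(.6,49)))
plan([(9.4,0,277,0,0,3),(9.4,0,327,0,0,5)],cur)
plan([(64,160,300,0,T,8)])
plan([(*h,5),(*h,3)])
plan([(*g(.6,49),8)])
print("arc"); plan([(*g(.6+.58*k/24,49),1) for k in range(1,25)])
E
```

```text
[ 64. 141. 180.   0.   0.] [ 64. 121. 113.   0.   0.]
[[0,0,0,0,0,0],[0,0,-1,0,0,0],[0,0,0,0,0,0],[-10,0,0,0,0,0],[-10,0,0,0,0,0],[-10,0,0,0,0,0],[-10,0,0,0,0,0],[-10,0,0,0,0,0]]
[[3,20,7,0,0,-0.04],[3,20,7,0,0,-0.03],[2,20,7,0,0,-0.04],[1,21,6,0,0,-0.04],[1,20,7,0,0,-0.04],[-1,20,7,0,0,-0.04],[-1,21,7,0,0,-0.03],[-2,20,7,0,0,-0.04]]
[[24,3,0,0,0,0],[24,4,0,0,0,0],[24,3,0,0,0,0],[24,4,0,0,0,0],[24,3,-1,0,0,0],[0,0,0,0,0,0],[0,0,0,0,0,0],[0,0,0,0,0,0]]
[[9,0,0,0,0,0],[9,0,0,0,0,0],[8,0,0,0,0,0],[9,0,0,0,0,0],[9,0,0,0,0,0],[9,0,0,0,0,0],[9,0,0,0,0,0],[8,0,0,0,0,0]]
arc
[[-3,-1,-2,0,0,0],[-3,-1,-2,0,0,0],[-3,0,-3,0,0,0],[-3,-1,-2,0,0,0],[-3,-1,-3,0,0,0],[-3,-1,-3,0,0,0],[-3,-1,-3,0,0,0],[-2,-1,-2,0,0,0]]
[[-3,-1,-3,0,0,0],[-3,-1,-3,0,0,0],[-2,0,-3,0,0,0],[-3,-1,-4,0,0,0],[-2,-1,-3,0,0,0],[-3,-1,-3,0,0,0],[-2,0,-3,0,0,0],[-2,-1,-4,0,0,0]]
[[-2,-1,-3,0,0,0],[-2,0,-3,0,0,0],[-2,-1,-4,0,0,0],[-2,0,-4,0,0,0],[-2,-1,-3,0,0,0],[-1,0,-4,0,0,0],[-2,-1,-4,0,0,0],[-1,0,-3,0,0,0]]
```

move_arm(
  targets=[
    [0,0,0,0,0,0],
    [0,0,-1,0,0,0],
    [0,0,0,0,0,0],
    [-10,0,0,0,0,0],
    [-10,0,0,0,0,0],
    [-10,0,0,0,0,0],
    [-10,0,0,0,0,0],
    [-10,0,0,0,0,0],
  ],
  jaw=0.64,
)

```text
t: 21.73
tool_pos: [0.5517, 0.0454, 0.3276]
tool_rot: [0.037, 0.706, -0.037, 0.706]
wrist_force: [-0.4, -0.1, 0.1]
gripper_width: 0.363
```

move_arm(
  targets=[
    [3,20,7,0,0,-0.04],
    [3,20,7,0,0,-0.03],
    [2,20,7,0,0,-0.04],
    [1,21,6,0,0,-0.04],
    [1,20,7,0,0,-0.04],
    [-1,20,7,0,0,-0.04],
    [-1,21,7,0,0,-0.03],
    [-2,20,7,0,0,-0.04],
  ],
)

```text
t: 22.4
tool_pos: [0.6238, 0.1999, 0.2994]
tool_rot: [-0.068, 0.704, -0.143, 0.693]
wrist_force: [-0.1, -0.9, 0.1]
gripper_width: 0.361
```

move_arm(
  targets=[
    [24,3,0,0,0,0],
    [24,4,0,0,0,0],
    [24,3,0,0,0,0],
    [24,4,0,0,0,0],
    [24,3,-1,0,0,0],
    [0,0,0,0,0,0],
    [0,0,0,0,0,0],
    [0,0,0,0,0,0],
  ],
)

```text
t: 23.07
tool_pos: [0.6208, 0.1807, 0.181]
tool_rot: [-0.068, 0.703, -0.142, 0.693]
wrist_force: [0.7, -0.4, 1.7]
gripper_width: 0.365
```

```bash
python3 - <<'E'
from h import *
import cv2
state(); s=r.sense(); R=Ro.from_quat(s["tool_rot"]); print(RM.inv().apply(R.apply([1,0,0])).round(3))
im=imaging.get_image("scene"); o=np.array([285,170]); b=cv2.resize(im[170:265,285:395],None,fx=6,fy=6,interpolation=cv2.INTER_CUBIC)
def c(p,col): q=((proj("scene",p)-o+.5)*6).astype(int); cv2.circle(b,tuple(map(int,q)),4,col,1)
c(s["tool_pos"],(0,0,255)); c(s["tool_pos"]-R.apply([.035,0,0]),(0,255,0)); c(s["tool_pos"]+[0,0,.035],(255,0,0))
c(pose(63.6,135,160)[0],(0,255,255))
cv2.imwrite("pics/rod.png",b)
E
```

```text
t 23.07 mach [ 62.7 142.1 181. ] cmd [-10.8 120.8 172.9] F [ 0.7 -0.3  1.7] w 34.3 q [-0.08  0.62 -0.61  1.41  0.57  1.45 -0.88]
[ 0.001 -0.294 -0.956]
```

View pics/rod.png

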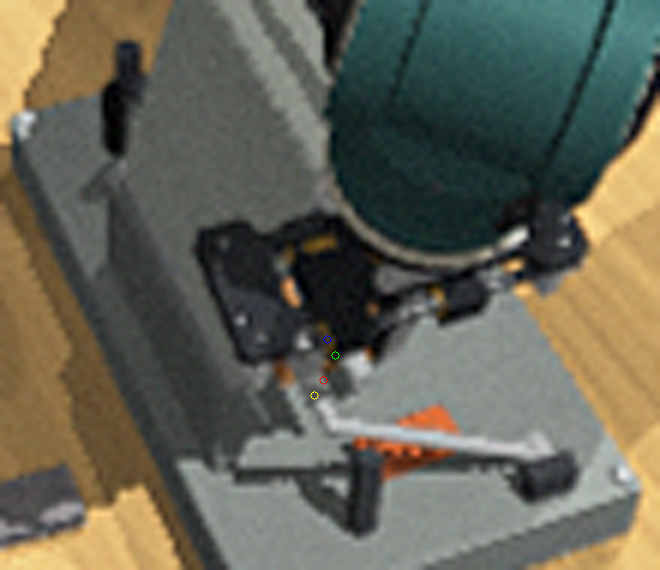

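The bent tip lies from about (338,422) to (315,385), close to the expected marker at (314,395), with the jaws just above it. Descending along the tool axis and closing.

move_arm(
  targets=[
    [9,0,0,0,0,0],
    [9,0,0,0,0,0],
    [8,0,0,0,0,0],
    [9,0,0,0,0,0],
    [9,0,0,0,0,0],
    [9,0,0,0,0,0],
    [9,0,0,0,0,0],
    [8,0,0,0,0,0],
  ],
)

```text
t: 23.78
tool_pos: [0.6178, 0.1591, 0.1111]
tool_rot: [-0.069, 0.704, -0.143, 0.692]
wrist_force: [0.2, 0.9, -0.1]
gripper_width: 0.358
```

move_arm(
  targets=[
    [0,0,0,0,0,0],
    [0,0,0,0,0,0],
    [0,0,0,0,0,0],
    [0,0,0,0,0,0],
    [0,0,0,0,0,0],
    [0,0,0,0,0,0],
    [0,0,0,0,0,0],
    [0,0,0,0,0,0],
  ],
  jaw=1.0,
  grip_force=15,
)

```text
t: 24.45
tool_pos: [0.6197, 0.1597, 0.1135]
tool_rot: [-0.068, 0.703, -0.142, 0.694]
wrist_force: [6.8, -0.4, 3.1]
gripper_width: 0.1
```

The jaws hold the rod at 9.4 mm. Swinging it up.

move_arm(
  targets=[
    [-3,-1,-2,0,0,0],
    [-3,-1,-2,0,0,0],
    [-3,0,-3,0,0,0],
    [-3,-1,-2,0,0,0],
    [-3,-1,-3,0,0,0],
    [-3,-1,-3,0,0,0],
    [-3,-1,-3,0,0,0],
    [-2,-1,-2,0,0,0],
  ],
)

```text
t: 25.12
tool_pos: [0.5998, 0.1618, 0.138]
tool_rot: [-0.068, 0.702, -0.143, 0.694]
wrist_force: [8.0, -0.0, 4.6]
gripper_width: 0.103
```

move_arm(
  targets=[
    [-3,-1,-3,0,0,0],
    [-3,-1,-3,0,0,0],
    [-2,0,-3,0,0,0],
    [-3,-1,-4,0,0,0],
    [-2,-1,-3,0,0,0],
    [-3,-1,-3,0,0,0],
    [-2,0,-3,0,0,0],
    [-2,-1,-4,0,0,0],
  ],
)

```text
t: 25.78
tool_pos: [0.5744, 0.1648, 0.1591]
tool_rot: [-0.068, 0.702, -0.143, 0.694]
wrist_force: [9.9, 0.6, 10.3]
gripper_width: 0.103
```

move_arm(
  targets=[
    [-2,-1,-3,0,0,0],
    [-2,0,-3,0,0,0],
    [-2,-1,-4,0,0,0],
    [-2,0,-4,0,0,0],
    [-2,-1,-3,0,0,0],
    [-1,0,-4,0,0,0],
    [-2,-1,-4,0,0,0],
    [-1,0,-3,0,0,0],
  ],
)

```text
t: 26.45
tool_pos: [0.5476, 0.1679, 0.173]
tool_rot: [-0.067, 0.701, -0.142, 0.695]
wrist_force: [29.2, -1.1, -16.4]
gripper_width: 0.12
```

```bash
python3 - <<'E'
from h import *
state()
for a in(.5,.6,.64): b=.52+a; print(a,-75+168*np.cos(b),135-49*.2955,65+168*np.sin(b)-49*.955)
E
```

```text
t 26.45 mach [ -8.8 121.6 173. ] cmd [-10.8 120.8 172.9] F [ 29.2   2.  -16.4] w 11.3 q [-0.04  0.5  -0.65  1.62  0.52  1.36 -0.94]
0.5 12.925479810277125 120.5205 161.359147687493
0.6 -1.8053490255123705 120.5205 169.42187428565288
0.64 -7.9109590597461334 120.5205 172.22792227365687
```

The rod is at its stop: x −8.8, z 173 against a predicted −7.9, 172, with the stop force felt. Releasing and backing off outboard.

move_arm(
  targets=[
    [0,0,1,0,0,0],
    [0,0,1,0,0,0],
    [0,0,0,0,0,0],
    [0,0,0,0,0,0],
    [0,0,0,0,0,0],
    [-5,0,0,0,0,0],
    [-10,0,0,0,0,0],
    [-10,0,0,0,0,0],
  ],
  jaw=0.64,
)

```text
t: 27.12
tool_pos: [0.5472, 0.1754, 0.1966]
tool_rot: [-0.068, 0.704, -0.142, 0.693]
wrist_force: [-0.0, 0.3, 0.4]
gripper_width: 0.361
```

move_arm(
  targets=[
    [-15,0,0,0,0,0],
    [-15,0,0,0,0,0],
    [-15,0,0,0,0,0],
    [-15,10,0,0,0,0],
    [-15,20,0,0,0,0],
    [-10,30,0,0,0,0],
    [0,30,0,0,0,0],
    [0,30,0,0,0,0],
  ],
)

```text
t: 27.78
tool_pos: [0.5623, 0.316, 0.2428]
tool_rot: [-0.068, 0.703, -0.142, 0.693]
wrist_force: [-0.4, 0.1, 0.4]
gripper_width: 0.359
```

move_arm(
  targets=[
    [0,30,0,0,0,0],
    [0,30,0,0,0,0],
    [0,20,0,0,0,0],
    [0,0,0,0,0,0],
    [0,0,0,0,0,0],
    [0,0,0,0,0,0],
    [0,0,0,0,0,0],
    [0,0,0,0,0,0],
  ],
)

```text
t: 28.45
tool_pos: [0.5706, 0.3892, 0.2187]
tool_rot: [-0.068, 0.703, -0.143, 0.693]
wrist_force: [0.1, -0.2, 0.3]
gripper_width: 0.362
```

```bash
python3 - <<'E'
from h import *
import cv2
state()
a=imaging.get_image("scene")[110:270,280:420]; b=imaging.get_image("top")[160:280,230:400]
a=cv2.resize(a,(394,450),interpolation=cv2.INTER_CUBIC); b=cv2.resize(b,(400,282),interpolation=cv2.INTER_CUBIC); b=cv2.copyMakeBorder(b,0,168,0,0,cv2.BORDER_CONSTANT)
cv2.imwrite("pics/propped.png",np.hstack([a,b]))
E
```

```text
t 28.45 mach [ -9.3 344.1 218.7] cmd [-10.8 120.8 172.9] F [ 0.2 -0.1  0.3] w 34.0 q [-0.4   0.74 -0.65  1.13  0.56  1.66 -1.1 ]
```

View pics/propped.png

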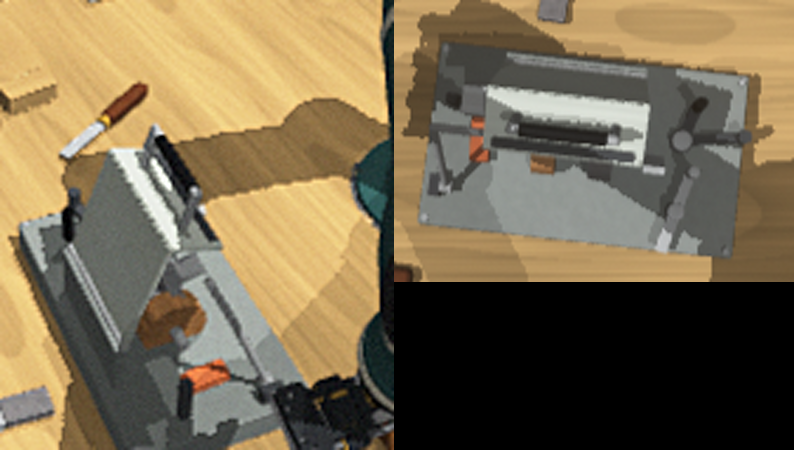

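The view shows the hood still high and sinking, the rod up with its bent tip leading under the hood's left edge, and the gripper well clear. Now I wait, tracking the black bar numerically.

```bash
cat > w.py <<'E'
from h import *
import cv2,sys
from scipy.optimize import minimize_scalar
def hood():
    im=imaging.get_image("top"); g=im.max(2)
    m=np.zeros(g.shape,np.uint8); m[175:275,270:335]=(g[175:275,270:335]<42)
    n,l,st,c=cv2.connectedComponentsWithStats(m); 
    k=[i for i in range(1,n) if st[i,2]>20]
    return [(st[i].tolist(),c[i].round(1).tolist()) for i in k]
for a in(.8,.86,.94,1.0,1.1,1.2): print(a,proj("top",pose(90-212.1*np.cos(a-.142),0,130+212.1*np.sin(a-.142))[0]).round(1))
for i in range(int(sys.argv[1])):
    h=hood()
    if i%20==0: print(round(r.sense()["t"],2),h)
print(round(r.sense()["t"],2),hood())
E
python3 w.py 101
```

```text
0.8 [298.  245.3]
0.86 [298.3 242.2]
0.94 [298.6 237.7]
1.0 [298.9 234. ]
1.1 [299.5 227.2]
1.2 [300.1 219.9]
28.6 [([283, 213, 37, 9, 123], [301.4, 216.8])]
29.6 [([283, 214, 37, 9, 128], [300.3, 217.9])]
30.6 [([283, 215, 37, 10, 159], [299.7, 219.6])]
31.6 [([283, 217, 37, 9, 165], [299.3, 221.0])]
32.6 [([283, 218, 36, 10, 165], [298.8, 222.5])]
33.6 [([282, 220, 37, 10, 178], [298.4, 224.2])]
33.6 [([282, 220, 37, 10, 175], [298.3, 224.2])]
```

move_arm(
  targets=[
    [0,0,0,0,0,0],
    [0,0,0,0,0,0],
    [0,0,0,0,0,0],
    [0,0,0,0,0,0],
    [0,0,0,0,0,0],
    [0,0,0,0,0,0],
    [0,0,0,0,0,0],
    [0,0,0,0,0,0],
  ],
)

```text
t: 34.32
tool_pos: [0.5701, 0.39, 0.2177]
tool_rot: [-0.068, 0.704, -0.143, 0.693]
wrist_force: [-0.5, 0.4, 0.1]
gripper_width: 0.361
```

move_arm(
  targets=[
    [0,0,0,0,0,0],
    [0,0,0,0,0,0],
    [0,0,0,0,0,0],
    [0,0,0,0,0,0],
    [0,0,0,0,0,0],
    [0,0,0,0,0,0],
    [0,0,0,0,0,0],
    [0,0,0,0,0,0],
  ],
)

```text
t: 34.98
tool_pos: [0.5701, 0.39, 0.2177]
tool_rot: [-0.068, 0.704, -0.143, 0.693]
wrist_force: [0.2, 0.0, 0.8]
gripper_width: 0.358
```

move_arm(
  targets=[
    [0,0,0,0,0,0],
    [0,0,0,0,0,0],
    [0,0,0,0,0,0],
    [0,0,0,0,0,0],
    [0,0,0,0,0,0],
    [0,0,0,0,0,0],
    [0,0,0,0,0,0],
    [0,0,0,0,0,0],
  ],
)

```text
t: 35.65
tool_pos: [0.5701, 0.39, 0.2177]
tool_rot: [-0.068, 0.704, -0.143, 0.693]
wrist_force: [-0.4, 0.6, -0.7]
gripper_width: 0.361
```

move_arm(
  targets=[
    [0,0,0,0,0,0],
    [0,0,0,0,0,0],
    [0,0,0,0,0,0],
    [0,0,0,0,0,0],
    [0,0,0,0,0,0],
    [0,0,0,0,0,0],
    [0,0,0,0,0,0],
    [0,0,0,0,0,0],
  ],
)

```text
t: 36.32
tool_pos: [0.5701, 0.39, 0.2177]
tool_rot: [-0.068, 0.704, -0.143, 0.693]
wrist_force: [-0.1, -0.7, -0.4]
gripper_width: 0.359
```

move_arm(
  targets=[
    [0,0,0,0,0,0],
    [0,0,0,0,0,0],
    [0,0,0,0,0,0],
    [0,0,0,0,0,0],
    [0,0,0,0,0,0],
    [0,0,0,0,0,0],
    [0,0,0,0,0,0],
    [0,0,0,0,0,0],
  ],
)

```text
t: 36.98
tool_pos: [0.5701, 0.39, 0.2177]
tool_rot: [-0.068, 0.704, -0.143, 0.693]
wrist_force: [0.3, -0.5, 0.0]
gripper_width: 0.36
```

```bash
python3 w.py 21 | tail -n 3
```

```text
37.03 [([282, 227, 37, 9, 198], [299.5, 231.0])]
38.03 [([282, 229, 37, 9, 180], [299.6, 233.0])]
38.03 [([282, 229, 37, 9, 180], [299.7, 233.1])]
```

move_arm(
  targets=[
    [0,0,0,0,0,0],
    [0,0,0,0,0,0],
    [0,0,0,0,0,0],
    [0,0,0,0,0,0],
    [0,0,0,0,0,0],
    [0,0,0,0,0,0],
    [0,0,0,0,0,0],
    [0,0,0,0,0,0],
  ],
)

```text
t: 38.75
tool_pos: [0.5701, 0.39, 0.2177]
tool_rot: [-0.068, 0.704, -0.143, 0.693]
wrist_force: [0.1, -0.7, 0.2]
gripper_width: 0.361
```

move_arm(
  targets=[
    [0,0,0,0,0,0],
    [0,0,0,0,0,0],
    [0,0,0,0,0,0],
    [0,0,0,0,0,0],
    [0,0,0,0,0,0],
    [0,0,0,0,0,0],
    [0,0,0,0,0,0],
    [0,0,0,0,0,0],
  ],
)

```text
t: 39.42
tool_pos: [0.5701, 0.39, 0.2177]
tool_rot: [-0.068, 0.704, -0.143, 0.693]
wrist_force: [0.3, 0.0, 0.1]
gripper_width: 0.36
```

move_arm(
  targets=[
    [0,0,0,0,0,0],
    [0,0,0,0,0,0],
    [0,0,0,0,0,0],
    [0,0,0,0,0,0],
    [0,0,0,0,0,0],
    [0,0,0,0,0,0],
    [0,0,0,0,0,0],
    [0,0,0,0,0,0],
  ],
)

```text
t: 40.08
tool_pos: [0.5701, 0.39, 0.2177]
tool_rot: [-0.068, 0.704, -0.143, 0.693]
wrist_force: [-0.6, -0.6, 0.0]
gripper_width: 0.359
```

move_arm(
  targets=[
    [0,0,0,0,0,0],
    [0,0,0,0,0,0],
    [0,0,0,0,0,0],
    [0,0,0,0,0,0],
    [0,0,0,0,0,0],
    [0,0,0,0,0,0],
    [0,0,0,0,0,0],
    [0,0,0,0,0,0],
  ],
)

```text
t: 40.75
tool_pos: [0.5701, 0.39, 0.2177]
tool_rot: [-0.068, 0.704, -0.143, 0.693]
wrist_force: [-0.8, 0.4, -0.4]
gripper_width: 0.361
```

move_arm(
  targets=[
    [0,0,0,0,0,0],
    [0,0,0,0,0,0],
    [0,0,0,0,0,0],
    [0,0,0,0,0,0],
    [0,0,0,0,0,0],
    [0,0,0,0,0,0],
    [0,0,0,0,0,0],
    [0,0,0,0,0,0],
  ],
)

```text
t: 41.42
tool_pos: [0.5701, 0.39, 0.2177]
tool_rot: [-0.068, 0.704, -0.143, 0.693]
wrist_force: [-0.1, 0.3, 0.9]
gripper_width: 0.358
```

move_arm(
  targets=[
    [0,0,0,0,0,0],
    [0,0,0,0,0,0],
    [0,0,0,0,0,0],
    [0,0,0,0,0,0],
    [0,0,0,0,0,0],
    [0,0,0,0,0,0],
    [0,0,0,0,0,0],
    [0,0,0,0,0,0],
  ],
)

```text
t: 42.08
tool_pos: [0.5701, 0.39, 0.2177]
tool_rot: [-0.068, 0.704, -0.143, 0.693]
wrist_force: [-0.1, -0.5, -0.2]
gripper_width: 0.356
```

move_arm(
  targets=[
    [0,0,0,0,0,0],
    [0,0,0,0,0,0],
    [0,0,0,0,0,0],
    [0,0,0,0,0,0],
    [0,0,0,0,0,0],
    [0,0,0,0,0,0],
    [0,0,0,0,0,0],
    [0,0,0,0,0,0],
  ],
)

```text
t: 42.75
tool_pos: [0.5701, 0.39, 0.2177]
tool_rot: [-0.068, 0.704, -0.143, 0.693]
wrist_force: [0.9, -0.9, 0.3]
gripper_width: 0.359
```

```bash
python3 w.py 21 | tail -n 3; python3 - <<'E'
from h import *
import cv2
a=imaging.get_image("scene")[150:260,290:400]; b=imaging.get_image("top")[165:275,235:345]
cv2.imwrite("pics/rest.png",np.hstack([cv2.resize(x,(400,400),interpolation=cv2.INTER_CUBIC) for x in(a,b)]))
E
```

```text
42.8 [([281, 238, 37, 9, 215], [298.9, 242.0])]
43.8 [([281, 238, 37, 9, 213], [299.0, 242.0])]
43.8 [([281, 238, 37, 9, 214], [298.9, 242.0])]
```

View pics/rest.png

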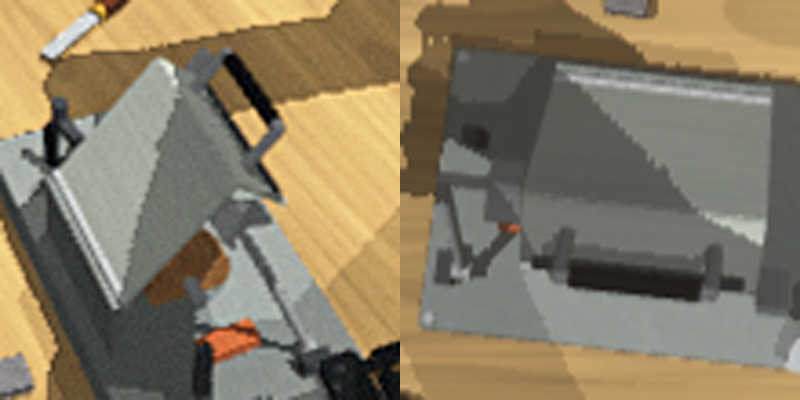

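The bar has stayed at row 242.0 for a second, which is 0.86 rad, and the rod stands with its tip in the socket (left view near (235,210)). The gripper is clear, so I'm handing in.

```bash
python3 -c "
from workcell import order
print(order.finish_job())"
```

```text
the job is handed in; nothing more can be done
None
```

I turned the isolator to its off stop and the latch to its open stop. Then I raised the hood to about 1.32 rad, let go, and swung the prop rod up to its stop. The hood sank onto the rod, the gripper is clear, and the job was handed in at about 44 s. The hand-in reports no verdict.

**Last checks:**
- **Hood:** the bar's image position held steady for a full second at the value for 0.86 rad.
- **Rod:** when I let go, its position matched the predicted upper stop (0.64 rad) within about 1 mm, and I felt the stop. In the last picture its tip lies in the socket. I judged that by eye and did not measure the 9 mm distance.
- **Levers:** while gripped, the isolator peg was within 1 mm of its off-stop position and the latch peg within about 3 mm of its open-stop position. Both were pressing against the stop.
- **Wrist force:** near zero after I backed away.
- **Tools and other things lying about:** I touched none of them knowingly, but I did not measure their positions at the end.

**What disagreed:**
- **Fingertip height:** the fingertips sit about 35 mm higher than the reported tool position, so my first grasp of the isolator peg closed on nothing. I allowed for that afterwards.
- **Machine position:** the two cameras disagreed on this by about 7 mm. I corrected it from the first contact with the peg.

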